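Load the matching blank into the hotplate die

TASK

One of the two dies, the round one or the square one, stands on the hotplate: take the aluminium blank whose outline matches that die's cavity and seat it flat and fully home in it. Then lower the steel weight gently onto the middle of that blank, upright, and after that turn the hotplate's heat knob clockwise to its stop. Leave the other blanks and everything else on the bench where they are.

Things in the scene. Friction and masses are not known exactly. Their poses are not given: they have to be found in the camera images.
- hotplate: Cream laboratory hotplate fixed to the bench. Origin on the bench under the centre of its 145 x 145 mm grey heated top (x, y -72 to +72 mm), which is 85 mm high. A control deck 150 mm wide (y) and 45 mm high runs out to x = -153 mm towards the robot and carries the heat knob at x = -113 mm, y = 0.
- hotplate_top (a point): Centre of the hotplate's heated top surface, 85 mm above the bench. The die within 60 mm of it (horizontally) is the one in use; the other stands on the lab jack.
- heat_knob (a joint): Heat knob's angle, 0 (off) to 1.5 rad (its stop, full heat); grows turning clockwise seen from above. Starts between 0 and 0.25. Light friction (0.03 N m), stays where it is left.
- heat_knob_grip (a point): Point on the heat knob's upright axis, 82 mm above the bench, at which to grip its bar. The bar is 42 mm long along this point's x axis, 14 mm thick along y, reaches 7 mm above and 23 mm below the point, and turns with the knob (at joint 0 its x is the hotplate's x). Black plastic.
- lab_jack: Aluminium lab jack (scissor stand) fixed to the bench, 130 x 130 mm, its table 85 mm high. Origin on the bench under its centre. It holds the die not in use.
- die_round: Steel die, a plate 110 x 110 x 20 mm with a round cavity of 63 mm diameter and 10 mm depth at its centre, dark floor, 1.5 mm chamfer. Fixed where it stands (does not move). Origin at the centre of its underside, z up: cavity floor at z = 10 mm, top face at z = 20 mm. Stands on the hotplate or on the lab jack, so its origin is 85 mm above the bench.
- die_square: Same plate with a square cavity of 59 x 59 mm, 10 mm deep, its sides along the body's x and y. Otherwise as die_round.
- blank_round: Aluminium disc, 60 mm diameter, 24 mm thick, its lower edge chamfered 3 mm, 0.14 to 0.23 kg, lying flat on the bench. Origin at the centre of its underside. Matches die_round; seated it stands 14 mm proud of the die.
- blank_square: Aluminium square slab, 56 x 56 mm with sides along its x and y, 24 mm thick, its lower edge chamfered 3 mm, 0.16 to 0.25 kg, lying flat on the bench. Origin at the centre of its underside. Matches die_square; seated it stands 14 mm proud of the die.
- blank_hex: Aluminium six-sided slab, 66 mm over corners, 24 mm thick, lying flat. Matches neither die. Leave it alone.
- weight: Steel press weight: a disc of 54 mm diameter, 22 mm high, with a neck (20 mm diameter) and a knob of 30 mm diameter between 33 and 58 mm above its underside, 0.4 to 0.63 kg. Origin at the centre of its underside, z up. Stands on the bench.
- beaker: Bystander: clear glass beaker, 68 mm across, 90 mm high. Origin under its centre.
- amber_bottle: Bystander: brown glass bottle, 72 mm across, 150 mm high. Origin under its centre.
- sample_jar: Bystander: small green glass jar, 42 mm across, 55 mm high. Origin under its centre.
- spatula: Bystander: wooden-handled spatula lying flat, 200 mm long along its x, 20 mm thick. Origin under its centre.
- support_ring: Bystander: cork ring lying flat, 90 mm outside, 60 mm inside, 22 mm high. Origin under its centre.
- wrench: Bystander: steel wrench lying flat, 160 mm long along its x, 20 mm thick. Origin under its centre.
- grease_pot: Bystander: white plastic pot, 60 mm across, 50 mm high. Origin under its centre.
Not all that is in view belongs to the job. What is shaped like the weight but black or purple is not meant.

How it is judged (in metres and radians):
On the way, in this order (a step that is already met when the one before it is completed fails the run):
1. the blank that matches the die on the hotplate is seated in its cavity and released (((horizontal distance between die_round and hotplate_top below 0.06 m and ((horizontal distance between blank_round and die_round below 0.004 m and z of blank_round in the frame of die_round below 0.0125 m and angle between blank_round's own z axis and vertical below 0.06 rad) and contact force between the fingers and blank_round below 0.1 N)) or (horizontal distance between die_square and hotplate_top below 0.06 m and ((horizontal distance between blank_square and die_square below 0.004 m and z of blank_square in the frame of die_square below 0.0125 m and angle between blank_square's own z axis and vertical below 0.06 rad) and contact force between the fingers and blank_square below 0.1 N)))), for 0.2 s.
2. the weight stands upright on the middle of that blank, released (((horizontal distance between die_round and hotplate_top below 0.06 m and ((horizontal distance between blank_round and die_round below 0.004 m and z of blank_round in the frame of die_round below 0.0125 m and angle between blank_round's own z axis and vertical below 0.06 rad) and (horizontal distance between weight and blank_round below 0.01 m and z of weight in the frame of blank_round between 0.021 and 0.027 m and angle between weight's own z axis and vertical below 0.06 rad))) or (horizontal distance between die_square and hotplate_top below 0.06 m and ((horizontal distance between blank_square and die_square below 0.004 m and z of blank_square in the frame of die_square below 0.0125 m and angle between blank_square's own z axis and vertical below 0.06 rad) and (horizontal distance between weight and blank_square below 0.01 m and z of weight in the frame of blank_square between 0.021 and 0.027 m and angle between weight's own z axis and vertical below 0.06 rad)))) and contact force between the fingers and weight below 0.1 N), for 0.2 s.
3. the heat knob is turned clockwise to its stop (value of joint heat_knob above 1.2 rad), for 0.2 s.
At the end, for the whole second after the job is handed in: The matching blank lies flat in the cavity of the die on the hotplate (within 4 mm of its centre, underside within 2.5 mm of the cavity floor, tilt under 0.06 rad), the weight stands at rest and upright on that blank within 10 mm of its middle, and the heat knob is past 1.2 rad of its 1.5 rad (((horizontal distance between die_round and hotplate_top below 0.06 m and ((horizontal distance between blank_round and die_round below 0.004 m and z of blank_round in the frame of die_round below 0.0125 m and angle between blank_round's own z axis and vertical below 0.06 rad) and (horizontal distance between weight and blank_round below 0.01 m and z of weight in the frame of blank_round between 0.021 and 0.027 m and angle between weight's own z axis and vertical below 0.06 rad) and linear speed of blank_round below 0.02 m/s)) or (horizontal distance between die_square and hotplate_top below 0.06 m and ((horizontal distance between blank_square and die_square below 0.004 m and z of blank_square in the frame of die_square below 0.0125 m and angle between blank_square's own z axis and vertical below 0.06 rad) and (horizontal distance between weight and blank_square below 0.01 m and z of weight in the frame of blank_square between 0.021 and 0.027 m and angle between weight's own z axis and vertical below 0.06 rad) and linear speed of blank_square below 0.02 m/s))) and linear speed of weight below 0.02 m/s and value of joint heat_knob above 1.2 rad); the robot touches nothing.
It fails at once if a blank that does not match the die on the hotplate is moved by more than 30 mm (distance of blank_hex from where it was at the start of the episode above 0.03 m or (horizontal distance between die_round and hotplate_top below 0.06 m and distance of blank_square from where it was at the start of the episode above 0.03 m) or (horizontal distance between die_square and hotplate_top below 0.06 m and distance of blank_round from where it was at the start of the episode above 0.03 m)).
It fails at once if a bystander is moved by more than 30 mm (distance of any of beaker, amber_bottle, sample_jar, spatula, support_ring, wrench, grease_pot from where it was at the start of the episode above 0.03 m).
It fails at once if the weight is dropped or rammed onto a blank (over 60 N) (contact force between weight and blank_round above 60 N or contact force between weight and blank_square above 60 N).
It also fails if it takes over 66 s, if anything falls off the work surface, if the arm or the gripper's body presses on something with over 40 N, if the wrist force passes 120 N, or if a joint passes its speed limit or range.

ROBOT

A 6-joint arm with a two-finger parallel gripper is mounted at the origin on the work surface. World frame = base frame: x ahead of the robot, y to its left, z up, the work surface at z = 0. Lengths are in mm, angles in degrees, forces in N, time in s.
With the tool pointing down it reaches from about 350 to 975 mm from the base axis. Payload 4.9 kg.
Tool frame: the origin (TCP) lies at the very end of the fingers, on their centre line; the grasp point (between the pads) lies 19 mm behind it; z points along the fingers, y is the line along which they close (so a half turn about z gives the same grasp; the last joint's range is limited). The gripper opens to 85 mm and grips with 20 to 120 N. Pads are 22 mm wide; open, the fingers measure 114 mm over their backs; the gripper's body (76 mm by 85 mm) begins 54 mm behind the grasp point. The pads swing forward as they close: fully open they stand 13 mm farther back than shut.
Start: joints at [69.271, 3.019, 92.412, -0, 84.569, -6.818], TCP at [150.254, 606.651, 231.304] pointing down, gripper open.
Joint ranges: [-172.51, 172.51], [-57.92, 126.97], [3.15, 148.05], [-58.71, 238.71], [5.1, 150.11], [-179.66, 179.66]. Speed limits (degrees/s): [147.25, 147.25, 180, 180, 180, 180].

INTERFACE

Orientations are given as [roll, pitch, yaw] about the fixed x, y, z axes, in that order (R = Rz(yaw) Ry(pitch) Rx(roll)).
In Python, from cell import arm, cams, masks_of, mark_of gives the robot as it stands. The module is installed in compiled form; this text tells all that it offers.
- The arm moves only by the tool jog_arm, never from a script. Its argument "steps" is a list of rows, each an object of numbers: "x", "y", "z": the shift along the tool's x, y, z each as a share of 300 mm, from -1 to 1; "rx", "ry", "rz": the turn, a rotation vector about the tool's x, y, z each as a share of pi rad, from -1 to 1; "gripper": the closure, from -1 (fully open) to 1 (shut). In form: [{"x": .., "y": .., "z": .., "rx": .., "ry": .., "rz": .., "gripper": ..}, ...]. A call has exactly 5 rows; each row is the pose to reach, as a shift and turn from the pose commanded when the call began, along the tool's axes at that moment, turning the shorter way round; what a row does not reach only later rows make up. A row lasts 1/10 s, in which the tool goes at most 50 mm and 8.59 degrees, less where a joint would pass 70% of its speed; a pose out of reach is approached as far as the arm can. A call with a number of a shift or a turn outside -1 to 1 is refused whole. A call with a gripper value outside its range is refused whole. The fingers move at their own pace and stop on an object; "newtons" is the grip in N (left out, the last holds). Time passes only in rows, so rows that repeat a pose let the fingers close, or fill a call up. It gives the time, the measured TCP pose, the force, the opening and the grip force at its end, in the units of the state.
- arm.state(): the state, without advancing time (a new reading comes with each control period).
- cams.get_image(name): name is "scene" or "top" or "wrist"; returns (picture, depth): 480x640x3 uint8, red, green, blue; 480x640 float32, mm along the optical axis (not along the pixel's ray), 0 where there is no reading.
- cams.camera_params(name): a dict with "intrinsics" (3x3 intrinsics, pixels), "dist" ([k1, k2, p1, p2, k3] as OpenCV has them; the pictures are not rectified), "world_to_cam" (4x4, takes a point from world to camera coordinates); the wrist camera has in their place "mount" (4x4, takes a point from camera to tool coordinates, whose origin is the TCP and whose axes are the flange's). Camera axes: x right, y down, z forward; pixel columns grow to the right and rows downward; lengths in mm; the calibration is good to about 2 mm. A picture is of the moment at which its call begins: read the wrist's pose just before it. camera_params takes no time and is no camera call.
- arm.finish_job(): hands the job in; it is judged then, once.
Trained networks look in the newest picture that a camera, given by its name, has taken for a name from the list of things; names that differ only in an ending like _2 or _b are one class to them, and where a whole thing is asked for, a point or a joint stands for the part that bears it (a point fixed in the world has none). Each returns a list of dicts, best first, with "p" (0 to 1); they miss things now and then, are a little off and sometimes report something else, mostly with a low value. They report only what shows in the picture. A call takes as long as a camera call. They do not tell look-alikes from the thing itself.
- masks_of(camera, label): "region" (480x640 bool, what is visible of it).
- mark_of(camera, label): "centre" ([x, y, z] in mm, in the coordinates of the camera as it stood for that picture, good to about 4 mm: a listed point, or the origin of a listed thing).
The state is a dict: "time_s": time; "q": joint angles; "qvel": joint speeds; "effort": joint torques, N m; "position": TCP position; "orientation": TCP orientation; "contact_force": force on the tool from outside, world axes, zero at the start; "moment": the same for the moment, N m; "grip_width": finger opening in mm; "grasp_force": force on a finger pad.
Only numpy, scipy, OpenCV 4.12 (cv2) and the standard library are available. Lean on these libraries where they do the work, as an engineer would, in place of code of your own. Each camera call takes 0.05 s, during which the arm holds its last target. There are 200 camera calls.

## Working session

There is one attempt and no reset: what is moved stays moved. The work goes in short steps, Python scripts to look and compute and a tool call to move; the robot and the scene stay as the last step left them, time stands still between calls to the robot, and variables do not carry over. Pictures are saved under pics/ and viewed, at most 10 in all, crops included, and the job is handed in when it is done.

Besides the shell and the picture viewer there is one more tool, called after ">>>" as name(argument=value, ...), one argument or row to a line, values as JSON. jog_arm: Moves the arm, as the interface text tells. Its arguments: {"type":"object","properties":{"steps":{"type":"array"},"newtons":{"type":"number"}},"required":["steps"]}

```bash
mkdir -p pics
cat > h.py <<'E'
import numpy as np, cv2
from scipy.spatial.transform import Rotation as R
from cell import arm, cams, masks_of, mark_of
def T_tool(s=None):
    s=s or arm.state(); T=np.eye(4)
    T[:3,:3]=R.from_euler('xyz',s['orientation'],degrees=True).as_matrix(); T[:3,3]=s['position']; return T
def c2w(name,s=None):
    p=cams.camera_params(name)
    return T_tool(s)@np.array(p['mount']) if name=='wrist' else np.linalg.inv(np.array(p['world_to_cam']))
def cloud(name,depth,M):
    p=cams.camera_params(name); K=np.array(p['intrinsics']); d=np.array(p['dist'])
    v,u=np.mgrid[0:480,0:640]
    n=cv2.undistortPoints(np.stack([u.ravel(),v.ravel()],1).astype(np.float64)[:,None],K,d)[:,0]
    P=np.c_[n,np.ones(len(n))]*depth.reshape(-1,1)
    return (P@M[:3,:3].T+M[:3,3]).reshape(480,640,3)
E
cat > a.py <<'E'
from h import *
things="hotplate hotplate_top heat_knob_grip lab_jack die_round die_square blank_round blank_square blank_hex weight beaker amber_bottle sample_jar spatula support_ring wrench grease_pot".split()
print(arm.state())
for c in ['top','scene']:
    im,d=cams.get_image(c); cv2.imwrite(f'pics/{c}0.png',im[:,:,::-1]); M=c2w(c); C=cloud(c,d,M)
    np.save(c+'0.npy',C)
    for t in things:
        ms=mark_of(c,t)
        print(c,t,[(round(m['p'],2),(M[:3,:3]@np.array(m['centre'])+M[:3,3]).round(0).tolist()) for m in ms[:4]])
E
python3 a.py
```

```text
{'time_s': 0.0, 'q': array([ 6.92722100e+01,  3.05628347e+00,  9.24944371e+01,  9.12267383e-04,
        8.45696442e+01, -6.81936982e+00]), 'qvel': array([ 0.07445092,  0.07083988,  0.02181079, -0.08232159,  0.03345961,
       -0.07268401]), 'effort': array([ 2.62727852e-03, -3.93672502e+01, -3.70187473e+01,  5.53565189e-05,
        6.78362310e-03,  1.02606222e-06]), 'position': array([150.00974414, 606.06705737, 230.04913977]), 'orientation': array([-1.79880595e+02, -1.51936290e-02,  1.66091477e+02]), 'contact_force': array([-0.20336162, -0.58068328, -0.30787228]), 'moment': array([-0.07680167, -0.00874695, -0.00329649]), 'grasp_force': 0.0, 'grip_width': 85.49001932230668}
top hotplate [(0.8, [600.0, 3.0, 1.0]), (0.24, [448.0, 259.0, 5.0])]
top hotplate_top []
top heat_knob_grip [(0.56, [487.0, -14.0, 83.0])]
top lab_jack [(0.56, [635.0, 300.0, 1.0])]
top die_round [(0.69, [643.0, 296.0, 87.0])]
top die_square [(0.55, [607.0, -5.0, 82.0])]
top blank_round [(0.64, [599.0, -254.0, -1.0]), (0.2, [705.0, -299.0, -2.0])]
top blank_square [(0.69, [439.0, -217.0, 2.0])]
top blank_hex [(0.8
[... 873 characters left out ...]
7.0, 260.0, -1.0])]
scene blank_square [(0.97, [444.0, -219.0, -4.0]), (0.63, [508.0, -367.0, -3.0])]
scene blank_hex [(0.82, [510.0, -371.0, -4.0])]
scene weight [(0.98, [421.0, 167.0, -5.0]), (0.97, [349.0, 251.0, -1.0]), (0.67, [525.0, 187.0, -2.0]), (0.66, [454.0, 263.0, -1.0])]
scene beaker [(0.94, [789.0, -140.0, 1.0])]
scene amber_bottle [(0.89, [652.0, -452.0, -3.0])]
scene sample_jar [(0.85, [716.0, -302.0, 1.0])]
scene spatula [(0.78, [425.0, 415.0, -7.0]), (0.43, [768.0, -2.0, -3.0])]
scene support_ring [(0.73, [644.0, 294.0, 84.0]), (0.72, [286.0, -321.0, -3.0]), (0.3, [603.0, -253.0, -0.0])]
scene wrench [(0.93, [768.0, 1.0, -3.0])]
scene grease_pot [(0.56, [785.0, 174.0, 1.0])]
```

View pics/top0.png

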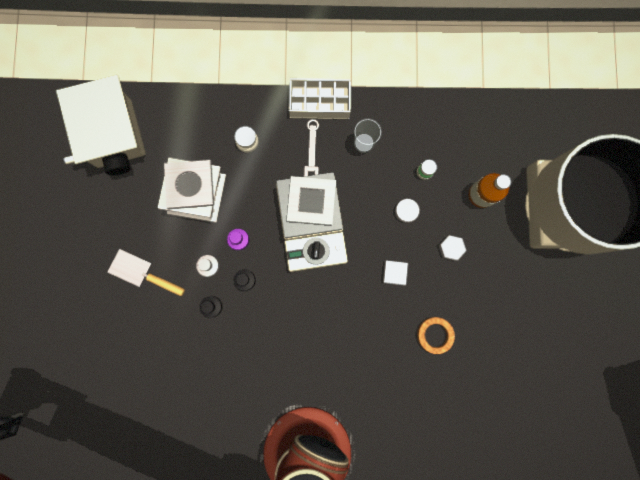

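View pics/scene0.png

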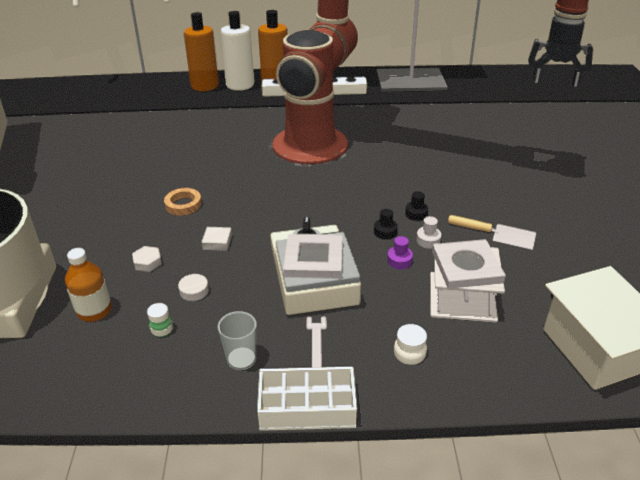

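```bash
cat > b.py <<'E'
from h import *
C=np.load('top0.npy')
def rect(cx,cy,r,z0,z1,n):
    m=(np.abs(C[...,0]-cx)<r)&(np.abs(C[...,1]-cy)<r)&(C[...,2]>z0)&(C[...,2]<z1)
    p=C[m]
    if len(p)<5: print(n,'none');return
    print(n,len(p),'minrect',cv2.minAreaRect(p[:,:2].astype(np.float32)),'mean',p.mean(0).round(1))
rect(441,-218,55,18,32,'sq'); rect(601,-254,55,18,32,'rd'); rect(607,-4,85,100,115,'die'); rect(607,-4,36,80,99,'cavity')
rect(487,-14,40,78,100,'knob')
for w in [(522,188),(353,248),(449,259),(416,163)]: rect(*w,30,45,70,'w%s'%(w,)); 
p=cams.camera_params('wrist'); print(p['mount'])
E
python3 b.py
```

```text
sq 489 minrect ((438.32305908203125, -219.63905334472656), (57.138465881347656, 56.03003692626953), 84.14319610595703) mean [ 438.3 -219.2   25.1]
rd 416 minrect ((599.79248046875, -251.89352416992188), (57.30391311645508, 59.28353500366211), 88.615234375) mean [ 599.8 -251.5   24.7]
die 1475 minrect ((606.3404541015625, -2.6170005798339844), (110.04071807861328, 111.01325988769531), 85.84708404541016) mean [605.5  -2.8 105.7]
cavity 506 minrect ((607.7699584960938, -0.7268486022949219), (62.684104919433594, 59.0646858215332), 85.43419647216797) mean [607.5  -2.4  95.7]
knob 112 minrect ((502.486328125, -6.279659271240234), (72.00738525390625, 31.82292366027832), 32.984962463378906) mean [492.3 -12.2  88.7]
w(522, 188) 120 minrect ((519.5531005859375, 184.48904418945312), (28.426759719848633, 28.4162540435791), 22.105831146240234) mean [518.9 184.1  58.2]
w(353, 248) 133 minrect ((347.5754089355469, 247.5279541015625), (26.802263259887695, 30.101646423339844), 0.08690954744815826) mean [348.  246.4  58.5]
w(449, 259) 125 minrect ((451.0613098144531, 258.0241394042969), (28.621593475341797, 29.147354125976562), 30.342552185058594) mean [450.5 257.7  58.2]
w(416, 163) 122 minrect ((415.12237548828125, 164.90460205078125), (28.760108947753906, 27.651521682739258), 48.73732376098633) mean [415.3 164.7  58.6]
[[-6.76758938e-04 -9.46510634e-01 -3.22671911e-01  8.38585357e+01]
 [ 9.99999532e-01 -4.17492586e-04 -8.72705183e-04  1.01148322e+00]
 [ 6.91311605e-04 -3.22672351e-01  9.46510473e-01 -1.42179282e+02]
 [ 0.00000000e+00  0.00000000e+00  0.00000000e+00  1.00000000e+00]]
```

The top view shows the square die on the hotplate (312,200) and the round die on the jack (188,183). The square blank is at (396,272), and the only silver weight is at (207,265), among black and purple look-alikes. The scene view agrees.

```bash
cat > go.py <<'E'
import sys
from h import *
def plan(x,y,z,psi):
    s=arm.state(); T=T_tool(s); G=np.eye(4); G[:3,:3]=R.from_euler('xyz',[180,0,psi],degrees=True).as_matrix(); G[:3,3]=[x,y,z]
    D=np.linalg.inv(T)@G; rv=R.from_matrix(D[:3,:3]).as_rotvec()
    print('shift',(D[:3,3]/300).round(4),'rot',(rv/np.pi).round(4),'rows',round(np.linalg.norm(D[:3,3])/50,1),round(np.degrees(np.linalg.norm(rv))/8.59,1),'t',round(s['time_s'],2))
if __name__=='__main__': plan(*map(float,sys.argv[1:]))
E
python3 go.py 451 258 240 174
```

```text
shift [-1.2525 -0.8871 -0.029 ] rot [ 0.     -0.     -0.0439] rows 9.2 0.9 t 1.8
```

>>> jog_arm(
  steps=[
    {"x": -0.63, "y": -0.44, "z": -0.03, "rz": -0.044, "gripper": -1},
    {"x": -0.63, "y": -0.44, "z": -0.03, "rz": -0.044, "gripper": -1},
    {"x": -0.63, "y": -0.44, "z": -0.03, "rz": -0.044, "gripper": -1},
    {"x": -0.63, "y": -0.44, "z": -0.03, "rz": -0.044, "gripper": -1},
    {"x": -0.63, "y": -0.44, "z": -0.03, "rz": -0.044, "gripper": -1},
  ],
)

```text
invalid input at $.steps[0]: expected keys x, y, z, rx, ry, rz, gripper
```

```bash
python3 go.py 451 258 240 174
```

```text
shift [-1.2525 -0.8871 -0.029 ] rot [ 0.     -0.     -0.0439] rows 9.2 0.9 t 1.8
```

>>> jog_arm(
  steps=[
    {"x": -0.63, "y": -0.44, "z": -0.03, "rx": 0, "ry": 0, "rz": -0.044, "gripper": -1},
    {"x": -0.63, "y": -0.44, "z": -0.03, "rx": 0, "ry": 0, "rz": -0.044, "gripper": -1},
    {"x": -0.63, "y": -0.44, "z": -0.03, "rx": 0, "ry": 0, "rz": -0.044, "gripper": -1},
    {"x": -0.63, "y": -0.44, "z": -0.03, "rx": 0, "ry": 0, "rz": -0.044, "gripper": -1},
    {"x": -0.63, "y": -0.44, "z": -0.03, "rx": 0, "ry": 0, "rz": -0.044, "gripper": -1},
  ],
)

```text
time_s: 2.3
position: [303.7, 430.9, 240.7]
orientation: [180.0, 0.1, 173.9]
contact_force: [0.7, 0.4, 0.1]
grip_width: 85.3
grasp_force: 0.0
```

```bash
python3 go.py 451 258 240 174
```

```text
shift [-0.5496 -0.5209  0.0028] rot [ 0.0001  0.0003 -0.0005] rows 4.5 0.0 t 2.3
```

>>> jog_arm(
  steps=[
    {"x": -0.55, "y": -0.52, "z": 0, "rx": 0, "ry": 0, "rz": 0, "gripper": -1},
    {"x": -0.55, "y": -0.52, "z": 0, "rx": 0, "ry": 0, "rz": 0, "gripper": -1},
    {"x": -0.55, "y": -0.52, "z": 0, "rx": 0, "ry": 0, "rz": 0, "gripper": -1},
    {"x": -0.55, "y": -0.52, "z": 0, "rx": 0, "ry": 0, "rz": 0, "gripper": -1},
    {"x": -0.55, "y": -0.52, "z": 0, "rx": 0, "ry": 0, "rz": 0, "gripper": -1},
  ],
)

```text
time_s: 2.8
position: [451.6, 258.0, 240.6]
orientation: [-180.0, 0.1, 173.8]
contact_force: [-0.6, 0.4, 0.2]
grip_width: 85.5
grasp_force: 0.0
```

```bash
cat > w.py <<'E'
import sys
from h import *
def shot(tag):
    s=arm.state(); im,d=cams.get_image('wrist'); M=c2w('wrist',s)
    cv2.imwrite(f'pics/{tag}.png',im[:,:,::-1]); C=cloud('wrist',d,M); np.savez(tag,C=C,im=im,d=d)
    return C,im,M,s
def rect(C,cx,cy,r,z0,z1,n):
    m=(np.abs(C[...,0]-cx)<r)&(np.abs(C[...,1]-cy)<r)&(C[...,2]>z0)&(C[...,2]<z1)
    p=C[m]
    if len(p)<5: print(n,'none');return
    (a,b),sz,an=cv2.minAreaRect(p[:,:2].astype(np.float32))
    print(n,len(p),'ctr %.1f %.1f size %.1f %.1f ang %.1f'%(a,b,*sz,an),'mean',p.mean(0).round(1), 'circ',[np.round(q,1) for q in cv2.minEnclosingCircle(p[:,:2].astype(np.float32))])
E
python3 - <<'E'
from w import *
C,im,M,s=shot('wA'); print(s['position'],s['orientation'],s['time_s'])
for w in [(451,258),(415,165),(519,184),(348,247)]: rect(C,*w,28,50,70,str(w)); 
rect(C,451,258,35,15,28,'disc')
ms=mark_of('wrist','weight'); print([(round(m['p'],2),(M[:3,:3]@np.array(m['centre'])+M[:3,3]).round(0).tolist()) for m in ms[:4]])
E
python3 go.py 438 -219 200 174
```

```text
[451.63601638 257.96172088 240.57583972] [-1.79980878e+02  6.24202047e-02  1.73834990e+02] 2.8
(451, 258) 794 ctr 452.6 262.2 size 28.4 29.7 ang 83.5 mean [451.9 262.3  57.4] circ [array([452.6, 262.1]), np.float64(15.0)]
(415, 165) 847 ctr 416.8 168.6 size 28.5 29.3 ang 82.9 mean [416.4 169.   57.3] circ [array([417. , 167.9]), np.float64(15.2)]
(519, 184) 690 ctr 521.6 187.9 size 29.0 30.5 ang 80.5 mean [520.2 188.2  57.3] circ [array([521.4, 187.7]), np.float64(15.5)]
(348, 247) 1010 ctr 349.8 250.5 size 29.3 29.4 ang 83.8 mean [349.7 250.5  57.5] circ [array([349.7, 250.4]), np.float64(15.0)]
disc 1188 ctr 452.6 262.0 size 53.0 53.3 ang 84.5 mean [446.2 262.8  22.1] circ [array([452.9, 262.1]), np.float64(27.1)]
[(0.84, [519.0, 188.0, -1.0]), (0.73, [418.0, 170.0, -0.0]), (0.64, [350.0, 253.0, -3.0]), (0.6, [422.0, 417.0, -2.0])]
shift [-0.1286 -1.5861  0.1356] rot [-0.0002  0.0002 -0.0015] rows 9.6 0.0 t 2.9
```

View pics/wA.png

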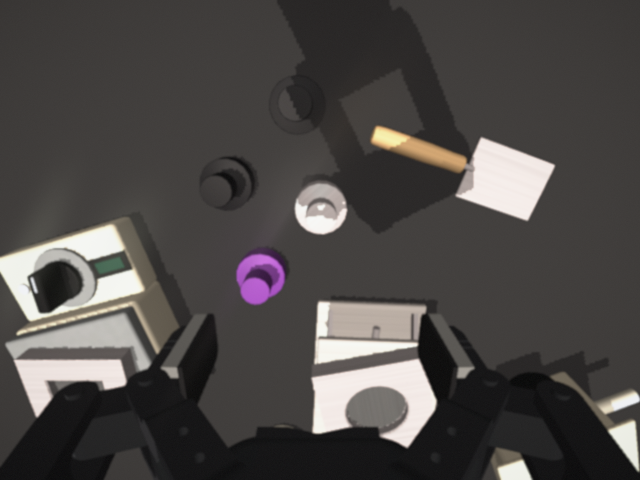

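The silver weight is at pixel (320,207), clear of its neighbours. The knob bar is at (55,287).

Run:
```python
from h import *
p=cams.camera_params('wrist'); print(np.round(p['intrinsics'],1).tolist(),np.round(p['dist'],3))
z=np.load('wA.npz'); C,im,d=z['C'],z['im'],z['d']
m=(np.abs(C[...,0]-452)<30)&(np.abs(C[...,1]-262)<30)&(C[...,2]>15)&(C[...,2]<70)
v,u=np.where(m); print(u.min(),u.max(),v.min(),v.max())
# finger inner edges by depth
for r in (330,340,350,360,370):
    f=np.where((d[r]>20)&(d[r]<175))[0]; g=f[np.r_[True,np.diff(f)>5]]; e=f[np.r_[np.diff(f)>5,True]]; print(r,list(zip(g,e)),d[r,f].min(),d[r,f].max())
```

```text
[[356.2, 0.0, 317.2], [0.0, 356.2, 244.3], [0.0, 0.0, 1.0]] [-0.053  0.     0.     0.     0.   ]
295 346 182 233
330 [(np.int64(175), np.int64(215)), (np.int64(419), np.int64(459))] 129.01422 148.18884
340 [(np.int64(167), np.int64(217)), (np.int64(418), np.int64(468))] 123.45949 150.48622
350 [(np.int64(160), np.int64(217)), (np.int64(418), np.int64(474))] 117.55652 150.66075
360 [(np.int64(154), np.int64(216)), (np.int64(419), np.int64(481))] 112.34491 150.06012
370 [(np.int64(140), np.int64(211)), (np.int64(424), np.int64(494))] 105.998726 140.52768
```

>>> jog_arm(
  steps=[
    {"x": -0.06, "y": -0.79, "z": 0.05, "rx": 0, "ry": 0, "rz": 0, "gripper": -1},
    {"x": -0.06, "y": -0.79, "z": 0.05, "rx": 0, "ry": 0, "rz": 0, "gripper": -1},
    {"x": -0.06, "y": -0.79, "z": 0.05, "rx": 0, "ry": 0, "rz": 0, "gripper": -1},
    {"x": -0.06, "y": -0.79, "z": 0.05, "rx": 0, "ry": 0, "rz": 0, "gripper": -1},
    {"x": -0.06, "y": -0.79, "z": 0.05, "rx": 0, "ry": 0, "rz": 0, "gripper": -1},
  ],
)

```text
time_s: 3.4
position: [442.3, 21.9, 225.3]
orientation: [180.0, 0.0, 174.0]
contact_force: [0.8, -0.3, 0.9]
grip_width: 85.5
grasp_force: 0.0
```

>>> jog_arm(
  steps=[
    {"x": -0.06, "y": -0.79, "z": 0.05, "rx": 0, "ry": 0, "rz": 0, "gripper": -1},
    {"x": -0.06, "y": -0.79, "z": 0.05, "rx": 0, "ry": 0, "rz": 0, "gripper": -1},
    {"x": -0.06, "y": -0.79, "z": 0.05, "rx": 0, "ry": 0, "rz": 0, "gripper": -1},
    {"x": -0.06, "y": -0.79, "z": 0.05, "rx": 0, "ry": 0, "rz": 0, "gripper": -1},
    {"x": -0.06, "y": -0.79, "z": 0.05, "rx": 0, "ry": 0, "rz": 0, "gripper": -1},
  ],
)

```text
time_s: 3.9
position: [435.9, -216.1, 210.4]
orientation: [-180.0, 0.0, 174.0]
contact_force: [-0.0, 0.9, -0.1]
grip_width: 85.5
grasp_force: 0.0
```

Run:
```python
from w import *
C,im,M,s=shot('wB'); print(s['position'],s['orientation'],s['time_s'])
rect(C,438,-217,50,18,32,'sq')
```

```text
[ 435.89812066 -216.09337718  210.38420591] [-1.79992703e+02  3.84136409e-02  1.73976387e+02] 3.9
sq 3384 ctr 440.4 -217.9 size 56.0 56.5 ang 84.2 mean [ 439.3 -217.7   23.6] circ [array([ 440.4, -218.1]), np.float64(39.2)]
```

```bash
python3 go.py 440 -218.5 8 174.2
```

```text
shift [-0.0146  0.0095  0.6732] rot [-0.0012 -0.0001 -0.0023] rows 4.0 0.1 t 3.95
```

>>> jog_arm(
  steps=[
    {"x": -0.0146, "y": 0.0095, "z": 0.15, "rx": -0.0012, "ry": 0, "rz": -0.0023, "gripper": -1},
    {"x": -0.0146, "y": 0.0095, "z": 0.3, "rx": -0.0012, "ry": 0, "rz": -0.0023, "gripper": -1},
    {"x": -0.0146, "y": 0.0095, "z": 0.45, "rx": -0.0012, "ry": 0, "rz": -0.0023, "gripper": -1},
    {"x": -0.0146, "y": 0.0095, "z": 0.6, "rx": -0.0012, "ry": 0, "rz": -0.0023, "gripper": -1},
    {"x": -0.0146, "y": 0.0095, "z": 0.672, "rx": -0.0012, "ry": 0, "rz": -0.0023, "gripper": -1},
  ],
)

```text
time_s: 4.45
position: [438.4, -209.2, 4.4]
orientation: [179.6, -0.3, 174.5]
contact_force: [-0.3, 0.1, 0.0]
grip_width: 85.2
grasp_force: 0.0
```

>>> jog_arm(
  steps=[
    {"x": 0, "y": 0, "z": 0, "rx": 0, "ry": 0, "rz": 0, "gripper": -0.2},
    {"x": 0, "y": 0, "z": 0, "rx": 0, "ry": 0, "rz": 0, "gripper": 0.2},
    {"x": 0, "y": 0, "z": 0, "rx": 0, "ry": 0, "rz": 0, "gripper": 1},
    {"x": 0, "y": 0, "z": 0, "rx": 0, "ry": 0, "rz": 0, "gripper": 1},
    {"x": 0, "y": 0, "z": 0, "rx": 0, "ry": 0, "rz": 0, "gripper": 1},
  ],
  newtons=40,
)

```text
time_s: 4.95
position: [441.8, -212.6, 10.2]
orientation: [179.8, 0.1, 174.4]
contact_force: [-0.5, 0.5, 1.7]
grip_width: 55.0
grasp_force: 43.3
```

```bash
python3 - <<'E'
from w import *
s=arm.state(); print(s['position'],s['orientation'],s['grip_width'],s['grasp_force'])
C,im,M,s=shot('wC')
Ct=np.linalg.inv(T_tool(s)); P=C@Ct[:3,:3].T+Ct[:3,3]; d=np.load('wC.npz')['d']
for r in range(300,400,8):
    print(r,[(c,P[r,c].round(1).tolist()) for c in (225,317,410)], im[r,317])
E
python3 go.py 440 -218.5 180 174.2
```

```text
[ 441.79863253 -212.55064621   10.22469977] [1.79846781e+02 1.48705870e-01 1.74422921e+02] 55.01535779176743 43.26171934604645
300 [(225, [2.9, -43.7, 11.5]), (317, [15.8, 0.9, -13.0]), (410, [3.5, 45.5, 10.4])] [245 237 229]
308 [(225, [-1.8, -44.3, 12.1]), (317, [12.1, 0.9, -12.9]), (410, [-0.7, 45.8, 10.1])] [244 236 228]
316 [(225, [8.3, -37.3, -12.8]), (317, [8.5, 0.9, -13.0]), (410, [8.0, 39.5, -12.5])] [243 235 227]
324 [(225, [7.2, -36.3, -17.3]), (317, [4.7, 0.9, -13.1]), (410, [6.7, 38.7, -16.5])] [244 237 230]
332 [(225, [12.3, -32.4, -31.1]), (317, [0.7, 0.9, -12.8]), (410, [11.4, 35.0, -29.8])] [241 233 225]
340 [(225, [11.4, -31.6, -34.8]), (317, [-2.8, 0.9, -13.4]), (410, [11.9, 33.6, -35.5])] [243 235 227]
348 [(225, [11.1, -30.6, -39.1]), (317, [-6.5, 0.9, -14.0]), (410, [11.2, 32.7, -39.3])] [242 234 226]
356 [(225, [12.6, -28.9, -45.6]), (317, [-11.0, 0.9, -13.3]), (410, [12.2, 31.2, -45.1])] [243 236 227]
364 [(225, [12.9, -27.8, -50.0]), (317, [-14.9, 0.9, -13.6]), (410, [12.9, 29.9, -50.1])] [242 233 226]
372 [(225, [12.6, -27.0, -53.5]), (317, [-18.8, 0.9, -14.1]), (410, [13.0, 29.0, -54.0])] [241 232 224]
380 [(225, [13.1, -25.9, -57.7]), (317, [-24.0, 0.8, -13.0]), (410, [12.4, 28.3, -56.9])] [255 255 255]
388 [(225, [13.0, -25.1, -61.0]), (317, [-28.9, 0.8, -12.4]), (410, [12.7, 27.4, -60.5])] [255 255 255]
396 [(225, [17.6, -22.7, -69.2]), (317, [-53.8, 0.8, 10.1]), (410, [17.3, 25.0, -68.8])] [96 92 89]
shift [ 0.0027 -0.0188 -0.566 ] rot [0.0009 0.0008 0.0013] rows 3.4 0.0 t 5.0
```

View pics/wC.png

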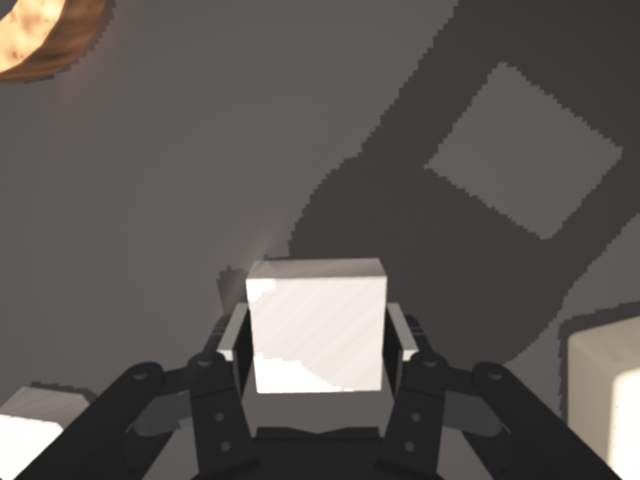

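Gripped at 55 mm, with the blank centred between the pads (columns 249–386) and square to them.

```bash
cat > go.py <<'E'
import sys
from h import *
def plan(x,y,z,psi):
    S=[arm.state()]
    s=S[0]; p=s['position']; yaw=s['orientation'][2]
    a=np.radians(yaw); d=np.array([x,y,z])-p; d[0]=d[0]; c,sn=np.cos(a),np.sin(a)
    sh=np.array([c*d[0]+sn*d[1], sn*d[0]-c*d[1], -d[2]])/300; dz=(psi-yaw+180)%360-180
    print('pos',p.round(1),s['orientation'].round(2),'shift',sh.round(4),'rz',round(-dz/180,4),'rows',round(np.linalg.norm(sh)*6,1),round(abs(dz)/8.59,1),'t',round(s['time_s'],2))
if __name__=='__main__': plan(*map(float,sys.argv[1:]))
E
python3 - <<'E'
from h import *
z=np.load('wC.npz'); p=cams.camera_params('wrist'); C=cloud('wrist',z['d'],np.array(p['mount']))
m=(C[...,2]>-17)&(C[...,2]<-10)&(abs(C[...,0])<45)&(abs(C[...,1])<26)
v,u=np.where(m); q=C[m]; print('z',np.median(q[:,2]),'x', [ (np.round(C[:,c][m[:,c]][:,0].min(),1),np.round(C[:,c][m[:,c]][:,0].max(),1)) for c in range(260,380,15)])
E
python3 go.py 441 -213 190 174.4
```

```text
z -13.406082328020076 x [(np.float64(-30.7), np.float64(25.3)), (np.float64(-30.2), np.float64(25.6)), (np.float64(-28.9), np.float64(25.6)), (np.float64(-29.4), np.float64(25.6)), (np.float64(-30.1), np.float64(25.7)), (np.float64(-29.1), np.float64(26.0)), (np.float64(-28.5), np.float64(26.1)), (np.float64(-29.2), np.float64(26.2))]
pos [ 441.8 -212.5   10.2] [1.7984e+02 1.4000e-01 1.7443e+02] shift [ 0.0026 -0.0018 -0.5992] rz 0.0001 rows 3.6 0.0 t 5.0
```

>>> jog_arm(
  steps=[
    {"x": 0, "y": 0, "z": -0.1, "rx": 0.0012, "ry": 0, "rz": 0, "gripper": 1},
    {"x": 0, "y": 0, "z": -0.25, "rx": 0.0012, "ry": 0, "rz": 0, "gripper": 1},
    {"x": 0, "y": 0, "z": -0.4, "rx": 0.0012, "ry": 0, "rz": 0, "gripper": 1},
    {"x": 0, "y": 0, "z": -0.55, "rx": 0.0012, "ry": 0, "rz": 0, "gripper": 1},
    {"x": 0, "y": 0, "z": -0.6, "rx": 0.0012, "ry": 0, "rz": 0, "gripper": 1},
  ],
)

```text
time_s: 5.5
position: [443.0, -214.3, 194.9]
orientation: [-179.7, 0.5, 174.4]
contact_force: [1.7, -0.6, -0.9]
grip_width: 54.9
grasp_force: 44.0
```

```bash
python3 go.py 700 -10 180 175.8
```

```text
pos [ 443.  -214.3  194.9] [-179.72    0.51  174.42] shift [-0.7865  0.7611  0.0497] rz -0.0077 rows 6.6 0.2 t 5.5
```

>>> jog_arm(
  steps=[
    {"x": -0.13, "y": 0.13, "z": 0.01, "rx": 0, "ry": 0, "rz": -0.0077, "gripper": 1},
    {"x": -0.24, "y": 0.23, "z": 0.01, "rx": 0, "ry": 0, "rz": -0.0077, "gripper": 1},
    {"x": -0.35, "y": 0.34, "z": 0.02, "rx": 0, "ry": 0, "rz": -0.0077, "gripper": 1},
    {"x": -0.46, "y": 0.45, "z": 0.03, "rx": 0, "ry": 0, "rz": -0.0077, "gripper": 1},
    {"x": -0.57, "y": 0.56, "z": 0.03, "rx": 0, "ry": 0, "rz": -0.0077, "gripper": 1},
  ],
)

```text
time_s: 6.0
position: [627.3, -60.5, 177.0]
orientation: [180.0, -0.2, 175.8]
contact_force: [-0.2, -1.0, -1.8]
grip_width: 54.9
grasp_force: 43.9
```

>>> jog_arm(
  steps=[
    {"x": -0.11, "y": 0.1, "z": 0, "rx": 0, "ry": 0, "rz": 0, "gripper": 1},
    {"x": -0.18, "y": 0.16, "z": 0, "rx": 0, "ry": 0, "rz": 0, "gripper": 1},
    {"x": -0.216, "y": 0.2, "z": 0.02, "rx": 0, "ry": 0, "rz": 0, "gripper": 1},
    {"x": -0.216, "y": 0.2, "z": 0.02, "rx": 0, "ry": 0, "rz": 0, "gripper": 1},
    {"x": -0.216, "y": 0.2, "z": 0.02, "rx": 0, "ry": 0, "rz": 0, "gripper": 1},
  ],
)

```text
time_s: 6.5
position: [695.1, -7.0, 171.5]
orientation: [-180.0, -0.2, 175.8]
contact_force: [0.7, -0.2, -2.6]
grip_width: 54.4
grasp_force: 43.9
```

```bash
cat > dd.py <<'E'
from h import *
import sys
s=arm.state(); print(s['position'].round(1),s['orientation'].round(2),s['time_s'],s['grip_width'])
im,d=cams.get_image('wrist'); cv2.imwrite(f'pics/{sys.argv[1]}.png',im[:,:,::-1])
s=arm.state(); print(s['position'].round(1),s['orientation'].round(2))
p=cams.camera_params('wrist'); C=cloud('wrist',d,np.array(p['mount'])); np.savez(sys.argv[1],C=C,im=im)
zt=s['position'][2]
W=zt-C[...,2]
m=(W>102)&(W<110)&(C[...,0]>20)&(C[...,0]<190)&(abs(C[...,1])<85)
k=cv2.morphologyEx(m.astype(np.uint8),cv2.MORPH_OPEN,np.ones((3,3)))
n,l,st,_=cv2.connectedComponentsWithStats(k); i=1+st[1:,4].argmax(); q=C[l==i]
print('die top(tool)',len(q),cv2.minAreaRect(q[:,:2].astype(np.float32)),'z',np.median(q[:,2]))
cs,h=cv2.findContours((l==i).astype(np.uint8),cv2.RETR_CCOMP,cv2.CHAIN_APPROX_NONE)
for c,hh in zip(cs,h[0]):
    if hh[3]>=0 and len(c)>40:
        c=c[:,0]; q=C[c[:,1],c[:,0]]; print('hole',len(c),cv2.minAreaRect(q[:,:2].astype(np.float32)))
b=(abs(C[...,2]+13.4)<3)&(abs(C[...,0])<45)&(abs(C[...,1])<26)
print('blank x', [(C[:,c][b[:,c]][:,0].min().round(1),C[:,c][b[:,c]][:,0].max().round(1)) for c in range(260,380,20) if b[:,c].any()], 'z',np.median(C[b][:,2]))
E
python3 dd.py wD
```

```text
[695.1  -7.  171.5] [-179.98   -0.2   175.83] 6.5 54.388825547193015
[695.2  -7.5 172.3] [-1.7998e+02 -1.4000e-01  1.7579e+02]
die top(tool) 29283 ((86.73040008544922, 0.33669281005859375), (110.91522979736328, 110.8326416015625), 0.20725621283054352) z 67.31204199554762
hole 433 ((86.79683685302734, -0.17493820190429688), (60.466835021972656, 61.266666412353516), 0.0956219732761383)
blank x [(np.float64(-30.3), np.float64(25.2)), (np.float64(-29.4), np.float64(25.4)), (np.float64(-28.8), np.float64(25.6)), (np.float64(-29.2), np.float64(25.5)), (np.float64(-28.8), np.float64(25.8)), (np.float64(-28.5), np.float64(26.2))] z -13.334991242018361
```

View pics/wD.png

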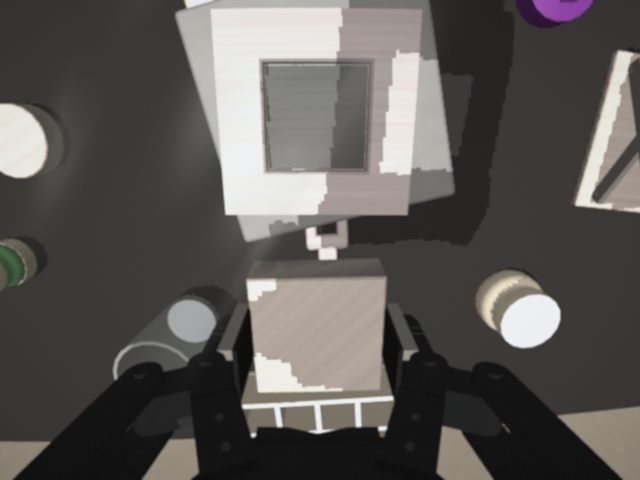

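The die cavity is at (316,117) and the held blank at (317,325). The offset in tool coordinates is about +88.7 mm in x and −1 mm in y.

>>> jog_arm(
  steps=[
    {"x": 0.12, "y": -0.0015, "z": 0, "rx": 0, "ry": 0, "rz": 0, "gripper": 1},
    {"x": 0.24, "y": -0.0033, "z": 0, "rx": 0, "ry": 0, "rz": 0, "gripper": 1},
    {"x": 0.2957, "y": -0.0033, "z": 0.05, "rx": 0, "ry": 0, "rz": 0, "gripper": 1},
    {"x": 0.2957, "y": -0.0033, "z": 0.13, "rx": 0, "ry": 0, "rz": 0, "gripper": 1},
    {"x": 0.2957, "y": -0.0033, "z": 0.167, "rx": 0, "ry": 0, "rz": 0, "gripper": 1},
  ],
)

```text
time_s: 7.05
position: [605.4, -2.3, 121.7]
orientation: [-180.0, -0.2, 175.7]
contact_force: [-1.2, 0.7, -3.0]
grip_width: 55.1
grasp_force: 43.9
```

Run:
```python
from h import *
im,d=cams.get_image('wrist'); s=arm.state(); print(s['position'].round(1),s['orientation'].round(2),s['contact_force'].round(1))
cv2.imwrite('pics/wE.png',cv2.resize(im[200:440,160:480,::-1],(640,480),interpolation=cv2.INTER_CUBIC))
```

```text
[605.   -2.1 120. ] [179.99  -0.3  175.74] [-1.1 -0.  -4.2]
```

View pics/wE.png

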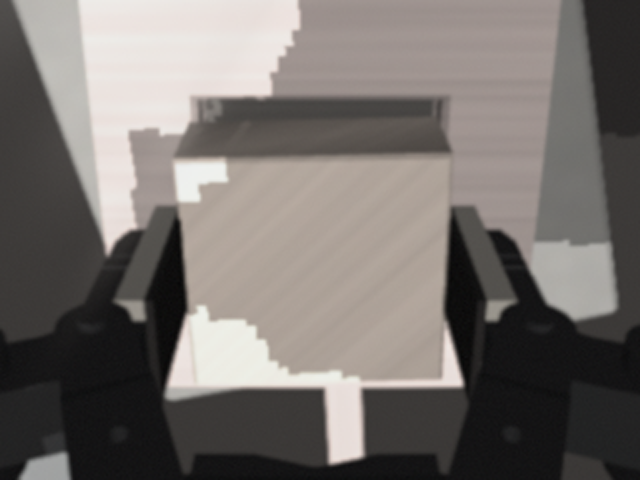

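The cavity rim (190–449) is centred on the blank's lower edge. Lowering it now.

>>> jog_arm(
  steps=[
    {"x": 0, "y": 0, "z": 0.008, "rx": 0, "ry": 0, "rz": 0, "gripper": 1},
    {"x": 0, "y": 0, "z": 0.015, "rx": 0, "ry": 0, "rz": 0, "gripper": 1},
    {"x": 0, "y": 0, "z": 0.022, "rx": 0, "ry": 0, "rz": 0, "gripper": 1},
    {"x": 0, "y": 0, "z": 0.03, "rx": 0, "ry": 0, "rz": 0, "gripper": 1},
    {"x": 0, "y": 0, "z": 0.033, "rx": 0, "ry": 0, "rz": 0, "gripper": 1},
  ],
  newtons=25,
)

```text
time_s: 7.6
position: [607.9, -1.5, 113.8]
orientation: [-180.0, 0.0, 175.8]
contact_force: [0.0, 0.2, -2.1]
grip_width: 54.6
grasp_force: 43.9
```

```bash
python3 go.py 605 -2 106 175.8; python3 -c "
from cell import arm; print(arm.state()['contact_force'])"
```

```text
pos [607.9  -1.5 113.8] [-1.8000e+02  2.0000e-02  1.7581e+02] shift [ 0.0097 -0.0022  0.0261] rz 0.0001 rows 0.2 0.0 t 7.6
[ 0.02803596  0.15509254 -2.08821635]
```

>>> jog_arm(
  steps=[
    {"x": 0, "y": 0, "z": 0.006, "rx": 0, "ry": 0, "rz": 0, "gripper": 1},
    {"x": 0, "y": 0, "z": 0.01, "rx": 0, "ry": 0, "rz": 0, "gripper": 1},
    {"x": 0, "y": 0, "z": 0.013, "rx": 0, "ry": 0, "rz": 0, "gripper": 1},
    {"x": 0, "y": 0, "z": 0.013, "rx": 0, "ry": 0, "rz": 0, "gripper": 1},
    {"x": 0, "y": 0, "z": 0.013, "rx": 0, "ry": 0, "rz": 0, "gripper": 1},
  ],
)

```text
time_s: 8.1
position: [608.0, -1.5, 112.1]
orientation: [-180.0, 0.0, 175.8]
contact_force: [-6.4, -0.0, 7.1]
grip_width: 55.2
grasp_force: 44.9
```

```bash
cat > dz.py <<'E'
from h import *
import sys
im,d=cams.get_image('wrist'); s=arm.state(); print(s['position'].round(1),s['orientation'].round(2),s['contact_force'].round(1),s['time_s'])
C=cloud('wrist',d,np.array(cams.camera_params('wrist')['mount'])); np.savez(sys.argv[1],C=C,im=im); cv2.imwrite(f'pics/{sys.argv[1]}.png',im[:,:,::-1])
b=(abs(C[...,0]+2)<20)&(abs(C[...,1])<20)&(abs(C[...,2]+13)<25)
t=(C[...,0]>38)&(C[...,0]<50)&(abs(C[...,1])<25)
print('blank top',np.median(C[b][:,2]),'die top',np.median(C[t][:,2]),'proud',np.median(C[t][:,2])-np.median(C[b][:,2]))
E
python3 dz.py wF
```

```text
[608.   -1.5 112.1] [-1.7999e+02  3.0000e-02  1.7581e+02] [-7.   0.3  7.4] 8.15
blank top -13.452344550594376 die top 7.455814515769404 proud 20.90815906636378
```

Contact shows blank stuck 7 mm high, with the rim pushing the tool towards −x. Shift 1.8 mm that way.

>>> jog_arm(
  steps=[
    {"x": 0.002, "y": 0, "z": 0, "rx": 0, "ry": 0, "rz": 0, "gripper": 1},
    {"x": 0.004, "y": 0, "z": 0, "rx": 0, "ry": 0, "rz": 0, "gripper": 1},
    {"x": 0.006, "y": 0, "z": 0.0, "rx": 0, "ry": 0, "rz": 0, "gripper": 1},
    {"x": 0.006, "y": 0, "z": 0.003, "rx": 0, "ry": 0, "rz": 0, "gripper": 1},
    {"x": 0.006, "y": 0, "z": 0.006, "rx": 0, "ry": 0, "rz": 0, "gripper": 1},
  ],
)

```text
time_s: 8.65
position: [605.4, -1.4, 107.0]
orientation: [180.0, -0.1, 175.8]
contact_force: [0.2, -0.0, -3.6]
grip_width: 55.0
grasp_force: 43.9
```

```bash
python3 dz.py wG
```

```text
[605.3  -1.4 106.8] [ 1.7999e+02 -9.0000e-02  1.7581e+02] [-0.2 -0.2 -2.9] 8.7
blank top -13.387362822243134 die top 2.3972090210433663 proud 15.7845718432865
```

Freed and sliding in, with 15.8 mm proud. Go down a little more, then release.

>>> jog_arm(
  steps=[
    {"x": 0, "y": 0, "z": 0.004, "rx": 0, "ry": 0, "rz": 0, "gripper": 1},
    {"x": 0, "y": 0, "z": 0.004, "rx": 0, "ry": 0, "rz": 0, "gripper": 1},
    {"x": 0, "y": 0, "z": 0.004, "rx": 0, "ry": 0, "rz": 0, "gripper": -0.1},
    {"x": 0, "y": 0, "z": 0.004, "rx": 0, "ry": 0, "rz": 0, "gripper": -0.5},
    {"x": 0, "y": 0, "z": 0.004, "rx": 0, "ry": 0, "rz": 0, "gripper": -1},
  ],
)

```text
time_s: 9.2
position: [606.4, -1.5, 107.6]
orientation: [-180.0, 0.1, 175.8]
contact_force: [-0.6, 0.0, -0.6]
grip_width: 76.6
grasp_force: 0.0
```

>>> jog_arm(
  steps=[
    {"x": 0, "y": 0, "z": 0, "rx": 0, "ry": 0, "rz": 0, "gripper": -1},
    {"x": 0, "y": 0, "z": 0, "rx": 0, "ry": 0, "rz": 0, "gripper": -1},
    {"x": 0, "y": 0, "z": -0.1, "rx": 0, "ry": 0, "rz": 0, "gripper": -1},
    {"x": 0, "y": 0, "z": -0.25, "rx": 0, "ry": 0, "rz": 0, "gripper": -1},
    {"x": 0, "y": 0, "z": -0.4, "rx": 0, "ry": 0, "rz": 0, "gripper": -1},
  ],
)

```text
time_s: 9.7
position: [605.2, -1.3, 227.3]
orientation: [180.0, -0.1, 175.8]
contact_force: [0.7, -0.6, -0.3]
grip_width: 85.5
grasp_force: 0.0
```

```bash
cat > ck.py <<'E'
from h import *
import sys
s=arm.state(); im,d=cams.get_image('wrist'); s=arm.state(); print(s['position'].round(1),s['orientation'].round(2),s['contact_force'].round(1),s['time_s'])
cv2.imwrite(f'pics/{sys.argv[1]}.png',im[:,:,::-1])
C=cloud('wrist',d,c2w('wrist',s)); np.savez(sys.argv[1],C=C,im=im)
def comp(z0,z1,r,n):
    m=(C[...,2]>z0)&(C[...,2]<z1)&(abs(C[...,0]-606)<r)&(abs(C[...,1]+2)<r); q=C[m]
    A=np.c_[q[:,:2]-q[:,:2].mean(0),np.ones(len(q))]; co=np.linalg.lstsq(A,q[:,2],rcond=None)[0]
    print(n,len(q),cv2.minAreaRect(q[:,:2].astype(np.float32)),'z',np.median(q[:,2]).round(2),'slope',co[:2].round(4))
comp(99,110,75,'die'); comp(114,128,40,'blank')
E
python3 ck.py wH; python3 go.py 452.5 260.5 230 174
```

```text
[609.6  -1.9 238.4] [-179.96    0.8   175.81] [3.3 0.7 5.9] 9.75
die 246 ((575.1779174804688, 1.5758934020996094), (109.34526824951172, 30.485374450683594), 85.68286895751953) z 105.25 slope [ 0.1274 -0.0092]
blank 4812 ((605.9713134765625, -1.99755859375), (79.98873901367188, 79.95094299316406), 89.97211456298828) z 115.4 slope [0.0107 0.    ]
pos [609.6  -1.9 238.4] [-179.96    0.8   175.81] shift [0.5863 0.8339 0.0279] rz 0.0101 rows 6.1 0.2 t 9.75
```

```bash
sed -i "s/^s=arm.state(); im,d=cams.get_image('wrist'); s=arm.state(); /s=arm.state(); im,d=cams.get_image('wrist'); /" ck.py; sed -i "s/comp(99,110,75,'die'); comp(114,128,40,'blank')/comp(101,110,75,'die'); comp(114,128,40,'blank')/" ck.py; python3 ck.py wI; python3 go.py 452.5 260.5 230 174
```

```text
[609.6  -1.9 238.4] [-179.96    0.8   175.81] [3.3 0.7 5.9] 9.75
die 12729 ((608.8330688476562, -0.40363311767578125), (110.7400131225586, 111.12738037109375), 85.7408218383789) z 104.62 slope [ 0.0011 -0.0012]
blank 5090 ((608.4146728515625, -0.5166397094726562), (56.15152359008789, 56.59323501586914), 87.38798522949219) z 118.64 slope [ 0.0053 -0.0016]
pos [610.   -1.9 236.3] [-179.96    0.86  175.81] shift [0.5875 0.834  0.0211] rz 0.0101 rows 6.1 0.2 t 9.8
```

View pics/wI.png

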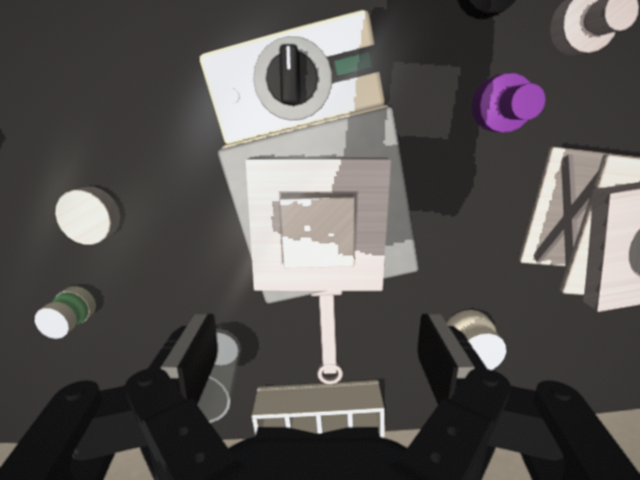

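The blank is seated: 14.0 mm proud at (317,230), about 0.5 mm off centre and flat. The knob bar is at (290,72). Next is the weight.

>>> jog_arm(
  steps=[
    {"x": 0.29, "y": 0.42, "z": 0.01, "rx": 0, "ry": 0, "rz": 0.01, "gripper": -1},
    {"x": 0.29, "y": 0.42, "z": 0.01, "rx": 0, "ry": 0, "rz": 0.01, "gripper": -1},
    {"x": 0.29, "y": 0.42, "z": 0.01, "rx": 0, "ry": 0, "rz": 0.01, "gripper": -1},
    {"x": 0.4, "y": 0.58, "z": 0.01, "rx": 0, "ry": 0, "rz": 0.01, "gripper": -1},
    {"x": 0.5, "y": 0.7, "z": 0.01, "rx": 0, "ry": 0, "rz": 0.01, "gripper": -1},
  ],
)

```text
time_s: 10.3
position: [475.2, 213.7, 223.7]
orientation: [180.0, 0.0, 174.0]
contact_force: [-0.2, 0.3, 0.1]
grip_width: 85.6
grasp_force: 0.0
```

```bash
python3 go.py 452.5 260.5 130 174
```

```text
pos [475.2 213.7 223.7] [1.7998e+02 2.0000e-02 1.7398e+02] shift [0.0915 0.1473 0.3122] rz -0.0001 rows 2.1 0.0 t 10.3
```

>>> jog_arm(
  steps=[
    {"x": 0.05, "y": 0.08, "z": 0.08, "rx": 0, "ry": 0, "rz": 0, "gripper": -1},
    {"x": 0.0915, "y": 0.147, "z": 0.2, "rx": 0, "ry": 0, "rz": 0, "gripper": -1},
    {"x": 0.0915, "y": 0.147, "z": 0.31, "rx": 0, "ry": 0, "rz": 0, "gripper": -1},
    {"x": 0.0915, "y": 0.147, "z": 0.31, "rx": 0, "ry": 0, "rz": 0, "gripper": -1},
    {"x": 0.0915, "y": 0.147, "z": 0.31, "rx": 0, "ry": 0, "rz": 0, "gripper": -1},
  ],
)

```text
time_s: 10.8
position: [453.5, 258.7, 130.8]
orientation: [-180.0, -0.0, 174.0]
contact_force: [1.1, -0.6, 1.3]
grip_width: 85.1
grasp_force: 0.0
```

```bash
python3 - <<'E'
from w import *
C,im,M,s=shot('wJ'); print(s['position'],s['orientation'],s['time_s'])
rect(C,452,261,28,50,70,'knob'); rect(C,452,261,35,15,28,'disc')
E
python3 go.py 452.5 260.5 27 174
```

```text
[453.48074879 258.73240334 130.80676988] [-1.79969120e+02 -4.61753605e-02  1.74002963e+02] 10.8
knob 1661 ctr 452.6 262.4 size 29.4 29.6 ang 85.8 mean [451.4 262.3  57.4] circ [array([452.6, 262.3]), np.float64(15.0)]
disc 2167 ctr 449.8 262.3 size 53.0 47.7 ang 87.3 mean [443.5 263.   22.1] circ [array([452.6, 262.3]), np.float64(26.9)]
pos [454.7 259.  132.4] [1.7995e+02 1.1000e-01 1.7398e+02] shift [0.0078 0.0043 0.3513] rz -0.0001 rows 2.1 0.0 t 10.85
```

>>> jog_arm(
  steps=[
    {"x": 0.005, "y": 0.007, "z": 0.1, "rx": 0, "ry": 0, "rz": 0, "gripper": -1},
    {"x": 0.005, "y": 0.007, "z": 0.2, "rx": 0, "ry": 0, "rz": 0, "gripper": -1},
    {"x": 0.005, "y": 0.007, "z": 0.3, "rx": 0, "ry": 0, "rz": 0, "gripper": -1},
    {"x": 0.005, "y": 0.007, "z": 0.348, "rx": 0, "ry": 0, "rz": 0, "gripper": -1},
    {"x": 0.005, "y": 0.007, "z": 0.348, "rx": 0, "ry": 0, "rz": 0, "gripper": 0},
  ],
)

```text
time_s: 11.35
position: [452.2, 260.6, 25.9]
orientation: [-180.0, -0.1, 174.0]
contact_force: [-0.8, 0.5, -0.5]
grip_width: 73.1
grasp_force: 0.0
```

>>> jog_arm(
  steps=[
    {"x": 0, "y": 0, "z": 0, "rx": 0, "ry": 0, "rz": 0, "gripper": 1},
    {"x": 0, "y": 0, "z": 0, "rx": 0, "ry": 0, "rz": 0, "gripper": 1},
    {"x": 0, "y": 0, "z": 0, "rx": 0, "ry": 0, "rz": 0, "gripper": 1},
    {"x": 0, "y": 0, "z": 0, "rx": 0, "ry": 0, "rz": 0, "gripper": 1},
    {"x": 0, "y": 0, "z": 0, "rx": 0, "ry": 0, "rz": 0, "gripper": 1},
  ],
  newtons=60,
)

```text
time_s: 11.85
position: [453.8, 261.6, 28.6]
orientation: [179.9, 0.2, 174.0]
contact_force: [-0.9, -2.7, 6.4]
grip_width: 28.1
grasp_force: 59.3
```

```bash
cat > wt.py <<'E'
from h import *
import sys
s=arm.state(); im,d=cams.get_image('wrist'); print(s['position'].round(1),s['orientation'].round(2),s['contact_force'].round(1),s['time_s'],s['grip_width'],s['grasp_force'])
cv2.imwrite(f'pics/{sys.argv[1]}.png',im[:,:,::-1])
C=cloud('wrist',d,np.array(cams.camera_params('wrist')['mount'])); np.savez(sys.argv[1],C=C,im=im)
for n,z0,z1,r in (('knob',-40,-24,25),('disc',0,10,35)):
    m=(C[...,2]>z0)&(C[...,2]<z1)&(abs(C[...,0])<r)&(abs(C[...,1])<(13 if n=='knob' else 35)); q=C[m]
    if len(q)>9: print(n,len(q),'x',q[:,0].min(),q[:,0].max(),'y',q[:,1].min(),q[:,1].max(),'z',np.median(q[:,2]))
E
python3 wt.py wK
```

```text
[453.8 261.6  28.6] [179.94   0.18 174.02] [-0.9 -2.7  6.4] 11.85 28.128367237344186 59.25020705850329
knob 4237 x -13.784403568825269 16.374239545809914 y -12.996560424482766 12.995213144182685 z -28.9354555794325
disc 3940 x -0.14249329240615793 28.25995034994655 y -25.782781813928654 27.408776506395082 z 6.1935666839384
```

>>> jog_arm(
  steps=[
    {"x": 0, "y": 0, "z": -0.05, "rx": 0, "ry": 0, "rz": 0, "gripper": 1},
    {"x": 0, "y": 0, "z": -0.2, "rx": 0, "ry": 0, "rz": 0, "gripper": 1},
    {"x": 0, "y": 0, "z": -0.36, "rx": 0, "ry": 0, "rz": 0, "gripper": 1},
    {"x": 0, "y": 0, "z": -0.52, "rx": 0, "ry": 0, "rz": 0, "gripper": 1},
    {"x": 0, "y": 0, "z": -0.6, "rx": 0, "ry": 0, "rz": 0, "gripper": 1},
  ],
)

```text
time_s: 12.4
position: [453.6, 261.8, 212.1]
orientation: [179.8, 0.4, 174.0]
contact_force: [0.5, -0.1, -4.2]
grip_width: 28.2
grasp_force: 60.9
```

```bash
python3 go.py 609.8 -1.3 200 175.8
```

```text
pos [453.6 261.8 212.1] [179.81   0.35 174.02] shift [-0.6093 -0.818   0.0402] rz -0.0099 rows 6.1 0.2 t 12.4
```

>>> jog_arm(
  steps=[
    {"x": -0.07, "y": -0.1, "z": 0, "rx": 0, "ry": 0, "rz": -0.01, "gripper": 1},
    {"x": -0.16, "y": -0.22, "z": 0, "rx": 0, "ry": 0, "rz": -0.01, "gripper": 1},
    {"x": -0.25, "y": -0.34, "z": 0, "rx": 0, "ry": 0, "rz": -0.01, "gripper": 1},
    {"x": -0.34, "y": -0.46, "z": 0, "rx": 0, "ry": 0, "rz": -0.01, "gripper": 1},
    {"x": -0.43, "y": -0.58, "z": 0, "rx": 0, "ry": 0, "rz": -0.01, "gripper": 1},
  ],
)

```text
time_s: 12.9
position: [562.2, 73.2, 206.2]
orientation: [180.0, -0.1, 175.8]
contact_force: [0.7, 1.4, -4.3]
grip_width: 28.3
grasp_force: 60.9
```

```bash
python3 go.py 609.8 -1.3 195 175.8
```

```text
pos [562.2  73.2 206.2] [ 1.7999e+02 -6.0000e-02  1.7582e+02] shift [-0.1762 -0.2361  0.0374] rz 0.0001 rows 1.8 0.0 t 12.9
```

>>> jog_arm(
  steps=[
    {"x": -0.08, "y": -0.11, "z": 0, "rx": 0, "ry": 0, "rz": 0, "gripper": 1},
    {"x": -0.15, "y": -0.2, "z": 0.02, "rx": 0, "ry": 0, "rz": 0, "gripper": 1},
    {"x": -0.176, "y": -0.236, "z": 0.037, "rx": 0, "ry": 0, "rz": 0, "gripper": 1},
    {"x": -0.176, "y": -0.236, "z": 0.037, "rx": 0, "ry": 0, "rz": 0, "gripper": 1},
    {"x": -0.176, "y": -0.236, "z": 0.037, "rx": 0, "ry": 0, "rz": 0, "gripper": 1},
  ],
)

```text
time_s: 13.4
position: [609.0, 0.9, 194.6]
orientation: [179.9, -0.1, 175.8]
contact_force: [-0.4, 0.1, -5.2]
grip_width: 27.9
grasp_force: 61.0
```

```bash
python3 wt.py wL; python3 go.py 609.8 -1.3 152 175.8
python3 - <<'E'
from h import *
C=np.load('wL.npz')['C']; 
for z in np.arange(60,100,1.0):
    m=(abs(C[...,2]-z)<.5)&(abs(C[...,1])<60)&(C[...,0]>-10)&(C[...,0]<100)
    if m.sum()>300: q=C[m]; print(z,m.sum(),'x',q[:,0].min().round(1),q[:,0].max().round(1),'y',q[:,1].min().round(1),q[:,1].max().round(1))
E
```

```text
[609.    0.9 194.6] [ 1.7995e+02 -1.3000e-01  1.7581e+02] [-0.4  0.1 -5.2] 13.4 27.90054999315643 60.99719940117211
knob 4215 x -13.94669277296397 16.5459053740597 y -12.99986177622975 12.97047506339606 z -28.87060015841662
disc 3933 x -0.35370286609118295 28.46384676415544 y -25.71791185926649 27.542606703187236 z 6.307368172375561
pos [609.1   1.3 195. ] [ 1.7996e+02 -8.0000e-02  1.7586e+02] shift [-0.0029 -0.0084  0.1435] rz 0.0003 rows 0.9 0.0 t 13.45
75.0 562 x -1.9 29.0 y -29.4 26.2
76.0 1498 x -3.5 28.9 y -29.9 26.3
77.0 604 x -5.3 29.1 y -29.9 26.3
89.0 2087 x -9.8 55.5 y -56.3 53.7
90.0 5757 x -10.0 55.3 y -56.6 53.9
91.0 2488 x -9.7 55.2 y -56.8 54.0
```

View pics/wL.png

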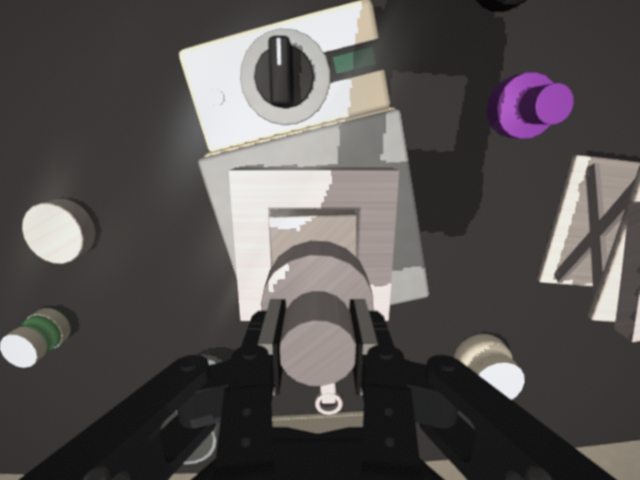

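The weight at (317,320) is about 2.5 mm off the blank in y, and the gap is about 47 mm.

>>> jog_arm(
  steps=[
    {"x": 0, "y": -0.0085, "z": 0.03, "rx": 0, "ry": 0, "rz": 0, "gripper": 1},
    {"x": 0, "y": -0.0085, "z": 0.07, "rx": 0, "ry": 0, "rz": 0, "gripper": 1},
    {"x": 0, "y": -0.0085, "z": 0.11, "rx": 0, "ry": 0, "rz": 0, "gripper": 1},
    {"x": 0, "y": -0.0085, "z": 0.135, "rx": 0, "ry": 0, "rz": 0, "gripper": 1},
    {"x": 0, "y": -0.0085, "z": 0.143, "rx": 0, "ry": 0, "rz": 0, "gripper": 1},
  ],
)

```text
time_s: 13.95
position: [608.5, -2.0, 150.1]
orientation: [180.0, -0.2, 175.8]
contact_force: [0.6, -0.6, -4.2]
grip_width: 28.4
grasp_force: 60.9
```

```bash
python3 wt.py wM
python3 - <<'E'
from h import *
C=np.load('wM.npz')['C']
for z in np.arange(20,55,1.0):
    m=(abs(C[...,2]-z)<.5)&(abs(C[...,1])<60)&(C[...,0]>-10)&(C[...,0]<100)
    if m.sum()>200: q=C[m]; print(z,m.sum(),'x',q[:,0].min().round(1),q[:,0].max().round(1),'y',q[:,1].min().round(1),q[:,1].max().round(1))
E
```

```text
[608.5  -2.  150.1] [179.99  -0.2  175.82] [ 0.6 -0.6 -4.2] 13.95 28.392828884717275 60.94112470469554
knob 4217 x -13.68995389753853 16.53597550428681 y -12.999919446412985 12.983569077245981 z -28.886908206168087
disc 3947 x 0.054781034649721505 28.425882267845573 y -25.728362825510377 27.47849713976324 z 6.315505699034617
31.0 624 x 3.8 29.1 y -26.6 29.1
32.0 727 x 2.4 28.9 y -27.0 29.3
44.0 792 x -9.8 55.2 y -53.2 56.0
45.0 6430 x -10.0 55.2 y -53.5 56.4
46.0 6913 x -10.0 55.0 y -53.7 56.6
47.0 1121 x -9.7 55.2 y -53.7 56.9
```

>>> jog_arm(
  steps=[
    {"x": 0, "y": 0, "z": 0.002, "rx": 0, "ry": 0, "rz": 0, "gripper": 1},
    {"x": 0, "y": 0, "z": 0.004, "rx": 0, "ry": 0, "rz": 0, "gripper": 1},
    {"x": 0, "y": 0, "z": 0.006, "rx": 0, "ry": 0, "rz": 0, "gripper": 1},
    {"x": 0, "y": 0, "z": 0.008, "rx": 0, "ry": 0, "rz": 0, "gripper": 1},
    {"x": 0, "y": 0, "z": 0.008, "rx": 0, "ry": 0, "rz": 0, "gripper": 1},
  ],
)

```text
time_s: 14.5
position: [609.8, -2.4, 150.2]
orientation: [-180.0, 0.0, 175.8]
contact_force: [0.5, 0.1, -5.1]
grip_width: 28.2
grasp_force: 61.0
```

>>> jog_arm(
  steps=[
    {"x": 0, "y": 0, "z": 0.0, "rx": 0, "ry": 0, "rz": 0, "gripper": 1},
    {"x": 0, "y": 0, "z": 0.001, "rx": 0, "ry": 0, "rz": 0, "gripper": 1},
    {"x": 0, "y": 0, "z": 0.002, "rx": 0, "ry": 0, "rz": 0, "gripper": 1},
    {"x": 0, "y": 0, "z": 0.002, "rx": 0, "ry": 0, "rz": 0, "gripper": 1},
    {"x": 0, "y": 0, "z": 0.002, "rx": 0, "ry": 0, "rz": 0, "gripper": 1},
  ],
)

```text
time_s: 15.0
position: [609.7, -2.4, 149.4]
orientation: [-180.0, -0.0, 175.8]
contact_force: [-0.6, -0.3, -3.8]
grip_width: 28.5
grasp_force: 61.0
```

Nearly there; the force still equals the weight's load. Ease down until it unloads.

>>> jog_arm(
  steps=[
    {"x": 0, "y": 0, "z": 0.001, "rx": 0, "ry": 0, "rz": 0, "gripper": 1},
    {"x": 0, "y": 0, "z": 0.002, "rx": 0, "ry": 0, "rz": 0, "gripper": 1},
    {"x": 0, "y": 0, "z": 0.003, "rx": 0, "ry": 0, "rz": 0, "gripper": 1},
    {"x": 0, "y": 0, "z": 0.003, "rx": 0, "ry": 0, "rz": 0, "gripper": 1},
    {"x": 0, "y": 0, "z": 0.003, "rx": 0, "ry": 0, "rz": 0, "gripper": 1},
  ],
)

```text
time_s: 15.5
position: [609.8, -2.3, 148.5]
orientation: [180.0, -0.0, 175.8]
contact_force: [0.1, 0.9, -4.7]
grip_width: 28.4
grasp_force: 61.0
```

```bash
python3 wt.py wN
python3 - <<'E'
from h import *
C=np.load('wN.npz')['C']
m=(abs(C[...,1])<40)&(C[...,0]>36)&(C[...,0]<52); print('die top',np.median(C[m][:,2]),'gap',np.median(C[m][:,2])-14-6.3-22)
E
```

```text
[609.8  -2.3 148.5] [180.    -0.   175.81] [ 0.1  0.9 -4.7] 15.5 28.352606566616842 60.96840101716225
knob 4221 x -14.002914819362289 16.61529457896924 y -12.992174456443129 12.971415895752699 z -28.877009818856394
disc 3941 x -0.5473705386387877 28.127028296231586 y -25.93594841606319 27.50598149121851 z 6.273469888349354
die top 43.887037979003 gap 1.5870379790029965
```

>>> jog_arm(
  steps=[
    {"x": 0, "y": 0, "z": 0.001, "rx": 0, "ry": 0, "rz": 0, "gripper": 1},
    {"x": 0, "y": 0, "z": 0.002, "rx": 0, "ry": 0, "rz": 0, "gripper": 1},
    {"x": 0, "y": 0, "z": 0.003, "rx": 0, "ry": 0, "rz": 0, "gripper": 1},
    {"x": 0, "y": 0, "z": 0.004, "rx": 0, "ry": 0, "rz": 0, "gripper": 1},
    {"x": 0, "y": 0, "z": 0.004, "rx": 0, "ry": 0, "rz": 0, "gripper": 1},
  ],
)

```text
time_s: 16.05
position: [609.9, -2.4, 147.8]
orientation: [-180.0, 0.0, 175.8]
contact_force: [-1.1, 0.0, -2.5]
grip_width: 28.2
grasp_force: 61.3
```

>>> jog_arm(
  steps=[
    {"x": 0, "y": 0, "z": 0.001, "rx": 0, "ry": 0, "rz": 0, "gripper": 1},
    {"x": 0, "y": 0, "z": 0.0015, "rx": 0, "ry": 0, "rz": 0, "gripper": 1},
    {"x": 0, "y": 0, "z": 0.0015, "rx": 0, "ry": 0, "rz": 0, "gripper": 0.6},
    {"x": 0, "y": 0, "z": 0.0015, "rx": 0, "ry": 0, "rz": 0, "gripper": 0.2},
    {"x": 0, "y": 0, "z": 0.0015, "rx": 0, "ry": 0, "rz": 0, "gripper": -0.3},
  ],
)

```text
time_s: 16.55
position: [610.4, -2.4, 147.3]
orientation: [-180.0, 0.1, 175.8]
contact_force: [-0.1, -0.2, 0.4]
grip_width: 47.5
grasp_force: 0.0
```

>>> jog_arm(
  steps=[
    {"x": 0, "y": 0, "z": 0, "rx": 0, "ry": 0, "rz": 0, "gripper": -0.6},
    {"x": 0, "y": 0, "z": 0, "rx": 0, "ry": 0, "rz": 0, "gripper": -0.6},
    {"x": 0, "y": 0, "z": -0.03, "rx": 0, "ry": 0, "rz": 0, "gripper": -0.6},
    {"x": 0, "y": 0, "z": -0.12, "rx": 0, "ry": 0, "rz": 0, "gripper": -0.6},
    {"x": 0, "y": 0, "z": -0.25, "rx": 0, "ry": 0, "rz": 0, "gripper": -0.6},
  ],
)

```text
time_s: 17.05
position: [608.2, -2.2, 220.3]
orientation: [180.0, -0.3, 175.8]
contact_force: [0.7, -0.0, -0.0]
grip_width: 68.1
grasp_force: 0.0
```

>>> jog_arm(
  steps=[
    {"x": 0.0, "y": 0, "z": -0.1, "rx": 0, "ry": 0, "rz": 0, "gripper": -0.6},
    {"x": 0.0, "y": 0, "z": -0.15, "rx": 0, "ry": 0, "rz": 0, "gripper": -0.6},
    {"x": 0.1, "y": 0, "z": -0.15, "rx": 0, "ry": 0, "rz": 0, "gripper": -0.6},
    {"x": 0.15, "y": 0, "z": -0.15, "rx": 0, "ry": 0, "rz": 0, "gripper": -0.6},
    {"x": 0.15, "y": 0, "z": -0.15, "rx": 0, "ry": 0, "rz": 0, "gripper": -0.6},
  ],
)

```text
time_s: 17.55
position: [563.7, 1.2, 266.6]
orientation: [180.0, -0.0, 175.8]
contact_force: [-0.8, 0.8, 0.4]
grip_width: 68.4
grasp_force: 0.0
```

Run:
```python
from w import *
C,im,M,s=shot('wO'); print(s['position'],s['orientation'],s['time_s'],s['grip_width'])
rect(C,608,-1,25,160,190,'wknob'); rect(C,608,-1,35,137,147,'wdisc'); rect(C,608,-1,33,115,124,'blank'); rect(C,608,-1,70,101,110,'die')
rect(C,497,-12,60,84,95,'bar')
m=(abs(C[...,0]-497)<90)&(abs(C[...,1]+12)<100)&(abs(C[...,2]-45)<4); q=C[m]; print('deck',len(q),cv2.minAreaRect(q[:,:2].astype(np.float32)))
m=(abs(C[...,0]-590)<110)&(abs(C[...,1])<100)&(abs(C[...,2]-85)<3)
for l in('heat_knob_grip','hotplate'):
    print(l,[(round(k['p'],2),(M[:3,:3]@np.array(k['centre'])+M[:3,3]).round(1).tolist()) for k in mark_of('wrist',l)[:2]])
```

```text
[563.66119337   1.16792677 266.64976879] [ 1.79996506e+02 -2.71922331e-02  1.75817626e+02] 17.55 68.3879514064078
wknob 1480 ctr 608.8 -1.5 size 29.5 29.9 ang 28.5 mean [606.1  -1.3 174.8] circ [array([608.9,  -1.7]), np.float64(15.3)]
wdisc 1752 ctr 605.3 -1.2 size 53.4 46.1 ang 86.2 mean [599.9  -0.8 141.3] circ [array([609. ,  -1.4]), np.float64(27.1)]
blank 836 ctr 608.4 -0.7 size 55.5 56.9 ang 87.4 mean [589.6   3.4 118.9] circ [array([ 6.083e+02, -4.000e-01]), np.float64(39.0)]
die 8607 ctr 608.9 -0.3 size 110.6 111.3 ang 85.7 mean [598.8   0.6 104.7] circ [array([ 6.086e+02, -1.000e-01]), np.float64(77.5)]
bar 3464 ctr 513.6 -12.0 size 120.0 86.8 ang 90.0 mean [531.6  -4.3  86. ] circ [array([533.6, -11.6]), np.float64(63.8)]
deck 8309 ((490.16607666015625, -14.26123046875), (79.19166564941406, 149.10134887695312), 9.086953163146973)
heat_knob_grip [(0.65, [489.1, -13.8, 84.7])]
hotplate []
```

View pics/wO.png

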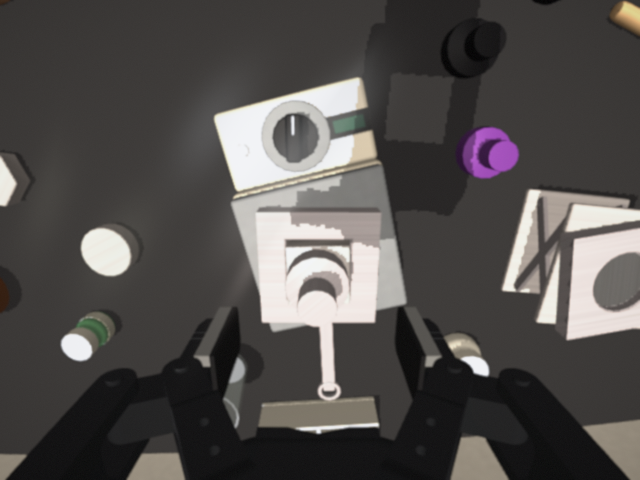

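The weight stands upright on the blank at (318,290), about 1 mm off centre. The hotplate is yawed about 9°, with the knob at (293,135).

```bash
python3 - <<'E'
from h import *
C=np.load('wO.npz')['C']; 
for z0 in (80,84,86,87):
    m=(np.hypot(C[...,0]-490,C[...,1]+14)<32)&(C[...,2]>z0)&(C[...,2]<95); q=C[m]; print(z0,len(q),cv2.minAreaRect(q[:,:2].astype(np.float32)) if len(q)>5 else '',np.median(q[:,2]))
E
python3 go.py 490 -15 150 176
```

```text
80 787 ((490.9080505371094, -13.815899848937988), (14.019792556762695, 40.6678581237793), 85.34294128417969) 88.25446026719777
84 778 ((490.9080505371094, -13.815899848937988), (14.019792556762695, 40.6678581237793), 85.34294128417969) 88.26653238217679
86 748 ((490.89642333984375, -13.796384811401367), (13.982789993286133, 40.601200103759766), 85.34294128417969) 88.30967270449867
87 687 ((490.8433532714844, -13.687210083007812), (13.566913604736328, 40.49043273925781), 86.59526062011719) 88.400675797632
pos [565.1   0.9 266.5] [-1.800e+02 -2.000e-02  1.758e+02] shift [ 0.2459 -0.0711  0.3883] rz -0.0011 rows 2.8 0.0 t 17.7
```

>>> jog_arm(
  steps=[
    {"x": 0.12, "y": -0.035, "z": 0.05, "rx": 0, "ry": 0, "rz": 0.0015, "gripper": -0.4},
    {"x": 0.243, "y": -0.07, "z": 0.1, "rx": 0, "ry": 0, "rz": 0.0015, "gripper": -0.4},
    {"x": 0.243, "y": -0.07, "z": 0.23, "rx": 0, "ry": 0, "rz": 0.0015, "gripper": -0.4},
    {"x": 0.243, "y": -0.07, "z": 0.36, "rx": 0, "ry": 0, "rz": 0.0015, "gripper": -0.4},
    {"x": 0.243, "y": -0.07, "z": 0.39, "rx": 0, "ry": 0, "rz": 0.0015, "gripper": -0.4},
  ],
)

```text
time_s: 18.2
position: [487.7, -14.3, 144.7]
orientation: [179.9, -0.5, 175.5]
contact_force: [-1.8, -0.4, -0.2]
grip_width: 59.9
grasp_force: 0.0
```

```bash
python3 - <<'E'
from w import *
C,im,M,s=shot('wP'); print(s['position'],s['orientation'],s['time_s'],s['grip_width'])
m=(np.hypot(C[...,0]-491,C[...,1]+14)<32)&(C[...,2]>84)&(C[...,2]<95); q=C[m]; print(len(q),cv2.minAreaRect(q[:,:2].astype(np.float32)))
E
python3 go.py 490.9 -14.8 66 175.5
```

```text
[487.7146364  -14.28597267 144.74166927] [179.94600629  -0.5039888  175.5186063 ] 18.2 59.86233197450408
1435 ((489.87811279296875, -13.80996322631836), (13.897046089172363, 41.23421096801758), 86.08714294433594)
pos [488.3 -14.3 145.5] [179.95  -0.45 175.53] shift [-0.0087 -0.0008  0.2649] rz 0.0002 rows 1.6 0.0 t 18.25
```

>>> jog_arm(
  steps=[
    {"x": -0.007, "y": -0.001, "z": 0.1, "rx": 0, "ry": 0, "rz": 0, "gripper": -0.4},
    {"x": -0.007, "y": -0.001, "z": 0.2, "rx": 0, "ry": 0, "rz": 0, "gripper": -0.4},
    {"x": -0.007, "y": -0.001, "z": 0.265, "rx": 0, "ry": 0, "rz": 0, "gripper": -0.4},
    {"x": -0.007, "y": -0.001, "z": 0.265, "rx": 0, "ry": 0, "rz": 0, "gripper": 0.3},
    {"x": -0.007, "y": -0.001, "z": 0.265, "rx": 0, "ry": 0, "rz": 0, "gripper": 1},
  ],
  newtons=30,
)

```text
time_s: 18.75
position: [494.3, -15.4, 72.1]
orientation: [-180.0, 0.1, 175.5]
contact_force: [0.5, -0.9, -0.5]
grip_width: 31.5
grasp_force: 0.0
```

>>> jog_arm(
  steps=[
    {"x": 0, "y": 0, "z": 0, "rx": 0, "ry": 0, "rz": 0, "gripper": 1},
    {"x": 0, "y": 0, "z": 0, "rx": 0, "ry": 0, "rz": 0, "gripper": 1},
    {"x": 0, "y": 0, "z": 0, "rx": 0, "ry": 0, "rz": 0, "gripper": 1},
    {"x": 0, "y": 0, "z": 0, "rx": 0, "ry": 0, "rz": 0, "gripper": 1},
    {"x": 0, "y": 0, "z": 0, "rx": 0, "ry": 0, "rz": 0, "gripper": 1},
  ],
)

```text
time_s: 19.25
position: [494.8, -15.2, 73.0]
orientation: [180.0, 0.3, 175.5]
contact_force: [-0.3, 2.0, 5.3]
grip_width: 12.9
grasp_force: 33.1
```

>>> jog_arm(
  steps=[
    {"x": 0, "y": 0, "z": 0, "rx": 0, "ry": 0, "rz": 0, "gripper": 0.5},
    {"x": 0.01, "y": 0.001, "z": 0.01, "rx": 0, "ry": 0, "rz": 0, "gripper": 0.5},
    {"x": 0.01, "y": 0.001, "z": 0.01, "rx": 0, "ry": 0, "rz": 0, "gripper": 0.5},
    {"x": 0.01, "y": 0.001, "z": 0.01, "rx": 0, "ry": 0, "rz": 0, "gripper": 1},
    {"x": 0.01, "y": 0.001, "z": 0.01, "rx": 0, "ry": 0, "rz": 0, "gripper": 1},
  ],
)

```text
time_s: 19.75
position: [488.9, -14.6, 66.7]
orientation: [-180.0, -0.1, 175.5]
contact_force: [-0.8, -1.5, -0.4]
grip_width: 13.4
grasp_force: 32.2
```

>>> jog_arm(
  steps=[
    {"x": 0, "y": 0, "z": 0, "rx": 0, "ry": 0, "rz": 0, "gripper": 1},
    {"x": 0, "y": 0, "z": 0, "rx": 0, "ry": 0, "rz": 0.03, "gripper": 1},
    {"x": 0, "y": 0, "z": 0, "rx": 0, "ry": 0, "rz": 0.06, "gripper": 1},
    {"x": 0, "y": 0, "z": 0, "rx": 0, "ry": 0, "rz": 0.09, "gripper": 1},
    {"x": 0, "y": 0, "z": 0, "rx": 0, "ry": 0, "rz": 0.12, "gripper": 1},
  ],
)

```text
time_s: 20.25
position: [489.1, -13.9, 66.7]
orientation: [179.9, -0.1, 153.7]
contact_force: [-1.5, 3.0, -1.7]
grip_width: 12.8
grasp_force: 32.1
```

>>> jog_arm(
  steps=[
    {"x": 0, "y": 0, "z": 0, "rx": 0, "ry": 0, "rz": 0.035, "gripper": 1},
    {"x": 0, "y": 0, "z": 0, "rx": 0, "ry": 0, "rz": 0.07, "gripper": 1},
    {"x": 0, "y": 0, "z": 0, "rx": 0, "ry": 0, "rz": 0.105, "gripper": 1},
    {"x": 0, "y": 0, "z": 0, "rx": 0, "ry": 0, "rz": 0.14, "gripper": 1},
    {"x": 0, "y": 0, "z": 0, "rx": 0, "ry": 0, "rz": 0.175, "gripper": 1},
  ],
)

```text
time_s: 20.75
position: [489.9, -13.0, 66.7]
orientation: [179.8, -0.2, 122.2]
contact_force: [1.7, 6.5, -5.0]
grip_width: 13.6
grasp_force: 31.8
```

>>> jog_arm(
  steps=[
    {"x": 0, "y": 0, "z": 0, "rx": 0, "ry": 0, "rz": 0.03, "gripper": 1},
    {"x": 0, "y": 0, "z": 0, "rx": 0, "ry": 0, "rz": 0.055, "gripper": 1},
    {"x": 0, "y": 0, "z": 0, "rx": 0, "ry": 0, "rz": 0.08, "gripper": 1},
    {"x": 0, "y": 0, "z": 0, "rx": 0, "ry": 0, "rz": 0.09, "gripper": 1},
    {"x": 0, "y": 0, "z": 0, "rx": 0, "ry": 0, "rz": 0.09, "gripper": 1},
  ],
)

```text
time_s: 21.25
position: [490.4, -12.8, 66.8]
orientation: [179.8, -0.2, 106.2]
contact_force: [4.3, 6.7, -6.1]
grip_width: 13.1
grasp_force: 31.6
```

```bash
python3 -c "
from cell import arm; s=arm.state(); print(s['moment'],s['contact_force'],s['q'])"
```

```text
[ 1.05671576 -0.6890315  -0.06534034] [ 4.34173481  6.66955217 -6.09321588] [-10.34742465  -6.23059926 118.05996811   0.2789353   68.07748353
 -26.62665494]
```

>>> jog_arm(
  steps=[
    {"x": 0, "y": 0, "z": 0, "rx": 0, "ry": 0, "rz": 0, "gripper": 0.4},
    {"x": 0, "y": 0, "z": 0, "rx": 0, "ry": 0, "rz": 0, "gripper": 0.4},
    {"x": 0, "y": 0, "z": 0, "rx": 0, "ry": 0, "rz": 0, "gripper": 0.4},
    {"x": 0, "y": 0, "z": -0.08, "rx": 0, "ry": 0, "rz": 0, "gripper": 0.4},
    {"x": 0, "y": 0, "z": -0.2, "rx": 0, "ry": 0, "rz": 0, "gripper": 0.4},
  ],
)

```text
time_s: 21.75
position: [487.7, -14.5, 125.5]
orientation: [-179.7, -0.1, 106.2]
contact_force: [1.0, -0.4, 0.9]
grip_width: 25.5
grasp_force: 0.0
```

>>> jog_arm(
  steps=[
    {"x": 0, "y": 0, "z": -0.15, "rx": 0, "ry": 0, "rz": 0, "gripper": 0.4},
    {"x": 0, "y": 0, "z": -0.3, "rx": 0, "ry": 0, "rz": -0.04, "gripper": 0.4},
    {"x": 0, "y": 0, "z": -0.42, "rx": 0, "ry": 0, "rz": -0.08, "gripper": 0.4},
    {"x": 0, "y": 0, "z": -0.42, "rx": 0, "ry": 0, "rz": -0.12, "gripper": 0.4},
    {"x": 0, "y": 0, "z": -0.42, "rx": 0, "ry": 0, "rz": -0.12, "gripper": 0.4},
  ],
)

```text
time_s: 22.25
position: [490.5, -14.9, 255.4]
orientation: [179.9, 0.2, 127.8]
contact_force: [-0.8, 0.8, 0.0]
grip_width: 25.1
grasp_force: 0.0
```

Run:
```python
from w import *
C,im,M,s=shot('wQ'); print(s['position'],s['orientation'],s['time_s'],s['contact_force'])
rect(C,608,-1,25,160,190,'wknob'); rect(C,608,-1,35,137,147,'wdisc')
m=(np.hypot(C[...,0]-491,C[...,1]+14)<32)&(C[...,2]>84)&(C[...,2]<95); q=C[m]; print('bar',len(q),cv2.minAreaRect(q[:,:2].astype(np.float32)) if len(q)>5 else '')
im,d=cams.get_image('top'); C=cloud('top',d,c2w('top')); rect(C,606,-2,25,160,190,'wknob top'); 
m=(np.hypot(C[...,0]-490,C[...,1]+15)<30)&(C[...,2]>84)&(C[...,2]<95); q=C[m]; print('bar top',len(q),cv2.minAreaRect(q[:,:2].astype(np.float32)) if len(q)>5 else '')
```

```text
[490.52465055 -14.94085622 255.383445  ] [1.79866098e+02 1.63328778e-01 1.27807232e+02] 22.25 [-0.77284573  0.81167199  0.02681912]
wknob 1588 ctr 608.2 -1.7 size 29.5 30.1 ang 8.6 mean [ 6.049e+02 -4.000e-01  1.739e+02] circ [array([608.5,  -1.4]), np.float64(15.5)]
wdisc 1865 ctr 605.7 -0.7 size 53.2 47.5 ang 74.6 mean [600.2   1.3 141.2] circ [array([608.6,  -1.9]), np.float64(27.1)]
bar 692 ((490.67034912109375, -13.612115859985352), (14.111242294311523, 41.4427375793457), 16.27040672302246)
wknob top 67 ctr 613.4 -5.9 size 28.0 14.2 ang 73.4 mean [613.   -5.5 177.5] circ [array([609.4,  -4.7]), np.float64(14.0)]
bar top 3
```

```bash
python3 -c "
from cell import arm; print(arm.finish_job())"
```

```text
the job is handed in; nothing more can be done
None
```

I handed the job in with no verdict returned: the square blank sits fully home in the square die, the steel weight stands upright within about 1 mm of its middle, and the heat knob measures about 1.44 rad, past the 1.2 needed but about 3° short of its 1.5 rad stop.

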